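Proof-load both loops of a strap fitting on the pull tester

TASK

Proof-load both loops of the brass strap fitting on the pull tester, drawing the spring gauge back by its black handle until the red pointer stands in the green band, never into the red zone: first the D loop, which is already on, for a second; then let the gauge home, lift the fitting off the two upturned tongues, turn it end for end, lay it back flat with its square loop round both tongues and let go of it. Draw the gauge to the green band again and keep it there: the program finishes while the gripper still holds the handle with the load on; leave everything else on the table where it is.

Things in the scene. Friction and masses are not known exactly. Their poses are not given: they have to be found in the camera images.
- tester: Fixed pull tester: grey base plate 216 x 64 mm (x = -160 to +56 mm, top 12 mm above the table) with a steel rail. Origin on the table below the near face of the fixed tongue; x runs along the rail from gauge to anchor, z up. The gauge is pulled towards its -x, roughly towards the robot. Mind the lamp neck near where the arm starts.
- anchor: Fixed anchor, a bent steel bracket: level shelf 22 mm wide, its top 41 mm above the table, from x = 0 to +45 mm in the tester's frame, with an upturned tongue at its near end. Origin and axes as tester.
- anchor_tongue (a point): Middle of the fixed tongue at shelf height (41 mm above the table). The tongue is 4 mm thick along the tester's x, 14 mm wide along y and stands 17 mm above the shelf, with a rounded top. The barrel, which is higher, begins 38 mm from it towards -x.
- rod_tongue (a point): The same point on the moving tongue at the end of the gauge's pull rod; same shape and height. With the gauge home it stands 7 mm to the -x side of the fixed one (the pair is 11 mm long over both). Its shelf, 18 mm wide, level with the anchor's, reaches 17 mm from it towards -x.
- gauge: Gauge: blue barrel (67 x 30 mm, top 56 mm above the table) on the rail, white scale on top, black handle bar at its -x end. Origin and axes as tester when home; slides up to 56 mm to -x; a light spring (0.6 N at home, 20 N/m) brings it home. The main spring, between barrel and pull rod, stretches only when the rod's tongue is held back.
- handle (a point): Middle of the gauge's handle: a black round bar 13 mm thick, 74 mm long along the tester's y, axis 37 mm above the table, 139 mm to the -x side of the tester's origin when home. Two 7 mm steel arms at its ends (58 mm free between them) join it to the barrel; 29 mm free between bar and barrel. Pinch it from above at its middle, fingers closing along the tester's x.
- rod (a joint): Gauge reading (m): how far the rod is drawn out of the barrel, shown by the red pointer on the scale: 0 unloaded (pointer at the handle end), green band 0.025 to 0.035, red zone from 0.040. Spring 500 N/m: 15 N at mid green. With a fitting on, the gauge first takes up its slack (5 to 10 mm of travel), then each mm of travel adds 1 mm.
- fitting: Fitting under test: brass double loop of 5 mm round bar, 55 x 36 x 5 mm, 40 to 85 g: square loop at its +x end, D loop at -x, cross bar between. Origin under the middle of the cross bar, z up. Grip it across its width of 36 mm (straight sides from x = -6 to +25 mm). It starts flat on the shelves, D loop round both tongues, its x along the tester's x.
- fitting_square (a point): Centre of the square loop's opening, 12.5 mm from the fitting's origin along its +x, 2.5 mm above its underside. The opening is 20 mm long (x) and 26 mm wide (y).
- fitting_dee (a point): Centre of the D loop's opening, 12.5 mm from the fitting's origin along its -x, 2.5 mm above its underside. The opening is 20 mm long to the crown of the D and 26 mm wide.
- spare_0: A fitting of the same kind and size lying on the table to the right of the tester; leave alone. Origin as for the fitting.
- spare_1: Another such fitting lying on the table beyond the tester; leave alone.
- driver_red: Small screwdriver with a red handle, 141 mm long, lying to the right of the tester; leave alone. Origin under its middle.
- oiler: Oil bottle with a red spout, 38 mm across and 128 mm tall, standing behind the tester; leave alone. Origin under its middle.
- chalk_blue: Piece of blue tailor's chalk, 38 x 49 x 8 mm; leave alone.
Things that resemble listed ones, but are neither listed nor needed, are in the scene too. What is shaped like the fitting but purple or turquoise is not meant.

How it is judged:
By the outcome, as a careful person would: the job done as asked, in the order asked, and still so for the second after the job is handed in, while the arm keeps its last pose, push and grip.
It also fails if it takes over 61 s, if anything falls off the work surface, if the arm or the gripper's body presses on something with over 40 N, if the wrist force passes 120 N, or if a joint passes its speed limit or range.

ROBOT

A 6-joint arm with a two-finger parallel gripper is mounted at the origin on a cart in front of the work surface, level with it; the furniture and walls round the work are solid. World frame = base frame: x ahead of the robot, y to its left, z up, the work surface at z = 0. Lengths are in m, angles in rad, forces in N, time in s.
With the tool pointing down it reaches from about 0.3 to 0.775 m from the base axis. Payload 14.6 kg.
Tool frame: the origin (TCP) lies at the very end of the fingers, on their centre line; the grasp point (between the pads) lies robot.hold_point_z behind it (robot.hold_point_z is the distance from the TCP to the grasp point, in m); z points along the fingers, y is the line along which they close (so a half turn about z gives the same grasp; the last joint's range is limited). The gripper opens to 85 mm and grips with 20 to 120 N. Pads are 22 mm wide; open, the fingers measure 114 mm over their backs; the gripper's body (76 mm by 85 mm) begins 54 mm behind the grasp point. The pads swing forward as they close: fully open they stand 13 mm farther back than shut.
Start: joints at [1.086, 0.3, 1.521, -0, 1.321, -0.067], TCP at [0.223, 0.503, 0.231] pointing down, gripper open.
Joint ranges: [-3.03, 3.03], [-0.79, 2.21], [0.23, 2.52], [-1.04, 4.18], [0, 3.07], [-2.55, 2.55]. Speed limits (rad/s): [2.22, 2.22, 2.57, 3.14, 3.14, 3.14].

INTERFACE

Orientations are given as a unit quaternion [x, y, z, w].
In Python, from bench import read_state, viewer, order, robot gives the robot as it stands.
- The arm moves only by the tool play_rows, never from a script. Its argument "moves" is a list of rows, each a list of 3 entries, a list of its own where there are three numbers: the turn, a rotation vector about the world's x, y, z each as a share of pi rad, from -1 to 1, then the shift along the world's x, y, z each as a share of 0.3 m, from -1 to 1, then the opening, from -1 (shut) to 1 (fully open). In form: [[[ax, ay, az], [x, y, z], gripper], ...]. A call has 1 to 20 rows; each row is the pose to reach, as a shift and turn from the pose commanded when the call began, turning the shorter way round; what a row does not reach only later rows make up. A row lasts 1/10 s, in which the tool goes at most 50 mm and 8.59 degrees, less where a joint would pass 70% of its speed; a pose out of reach is approached as far as the arm can. A call with a number of a shift or a turn outside -1 to 1 is refused whole. A call with a gripper value outside its range is refused whole. The fingers move at their own pace and stop on an object; "squeeze" is the grip in N (left out, the last holds). Time passes only in rows, so rows that repeat a pose let the fingers close. It gives the time, the measured TCP pose, the force, the opening and the grip force at its end, in the units of the state.
- read_state(): the state, without advancing time (a new reading comes with each control period).
- viewer.read_camera(name): name is "side" or "top"; returns the picture (420x560x3 uint8, red, green, blue); there is no depth.
- viewer.get_calibration(name): a dict with "vertical_fov" (degrees; the focal length in pixels is half the picture's height over the tangent of half this angle, whatever the lens; pixels are square), "cx", "cy" (the principal point, pixels), "k1" (the pictures are not rectified: a ray, as slopes to the right and down, at radius r is drawn at 1 + k1 r^2 times it, then the intrinsics apply), "camera_from_world" (4x4, takes a point from world to camera coordinates). Camera axes: x right, y down, z forward; pixel columns grow to the right and rows downward; lengths in m; the calibration is good to about 2 mm. A picture is of the moment at which its call begins. get_calibration takes no time and is no camera call.
- order.finish_job(): hands the job in; it is judged then, once.
The state is a dict: "time_s": time; "q": joint angles; "qvel": joint speeds; "tau": joint torques, N m; "eef_pos": TCP position; "tcp_rot": TCP orientation; "force": force on the tool from outside, world axes, zero at the start; "torque": the same for the moment, N m; "opening": finger opening in m; "grip_force": force on a finger pad.
Only numpy, scipy, OpenCV 4.12 (cv2) and the standard library are available. Lean on these libraries where they do the work, as an engineer would, in place of code of your own. Each camera call takes 0.05 s, during which the arm holds its last target. There are 200 camera calls.

## Working session

There is one attempt and no reset: what is moved stays moved. The work goes in short steps, Python scripts to look and compute and a tool call to move; the robot and the scene stay as the last step left them, time stands still between calls to the robot, and variables do not carry over. Pictures are saved under pics/ and viewed, at most 10 in all, crops included, and the job is handed in when it is done.

Besides the shell and the picture viewer there is one more tool, called after "Call:" in YAML: its name, and indented under it one key for each argument. play_rows: Moves the arm, as the interface text tells. Shift numbers are shares of 0.3 m and turn numbers shares of pi rad, none past 1 either way. Its arguments: {"type":"object","properties":{"moves":{"type":"array"},"squeeze":{"type":"number"}},"required":["moves"]}

```bash
mkdir -p pics
cat > h.py <<'E'
import numpy as np, cv2
from bench import read_state, viewer, order, robot
def cal(n):
    c=viewer.get_calibration(n); f=210/np.tan(np.radians(c["vertical_fov"])/2)
    return f,c["cx"],c["cy"],c["k1"],np.array(c["camera_from_world"])
def proj(n,P):
    f,cx,cy,k,T=cal(n); p=np.atleast_2d(P)@T[:3,:3].T+T[:3,3]; s=p[:,:2]/p[:,2:]
    s=s*(1+k*(s**2).sum(1,keepdims=True)); return s*f+[cx,cy]
def ray(n,uv):
    f,cx,cy,k,T=cal(n); d=(np.array(uv,float)-[cx,cy])/f; s=d.copy()
    for _ in range(20): s=d/(1+k*(s@s))
    R=T[:3,:3]; return -R.T@T[:3,3], R.T@np.r_[s,1]
def onz(n,uv,z):
    o,d=ray(n,uv); return o+d*(z-o[2])/d[2]
def tri(a,b):
    oa,da=ray("side",a); ob,db=ray("top",b)
    t=np.linalg.lstsq(np.c_[da,-db],ob-oa,rcond=None)[0]
    return (oa+da*t[0]+ob+db*t[1])/2, np.linalg.norm(oa+da*t[0]-ob-db*t[1])
def shot(n,name):
    im=cv2.cvtColor(viewer.read_camera(n),cv2.COLOR_RGB2BGR); cv2.imwrite(f"pics/{name}.png",im); return im
E
python3 - <<'E'
from h import *
for n in("side","top"):
    shot(n,n+"0"); c=cal(n); print(n,c[:4],(-c[4][:3,:3].T@c[4][:3,3]).round(3))
print(robot.hold_point_z,[x for x in dir(robot) if x[0]!='_'],read_state())
E
```

```text
side (np.float64(498.65430703290315), 276.68205244556873, 218.21750469553723, -0.1789558649941859) [ 0.554 -0.886  0.908]
top (np.float64(479.6985893189427), 275.6578730419766, 206.47828856961183, -0.07917132972746138) [ 0.447 -0.317  0.927]
0.0187 ['IKError', 'hold_point_z'] {'time_s': 0.1, 'q': array([ 1.08640974e+00,  3.00411021e-01,  1.52151247e+00,  4.33832524e-06,
        1.32069362e+00, -6.65924606e-02]), 'qvel': array([-6.92455621e-04, -1.09114711e-04,  1.15330064e-03, -4.69565440e-04,
        2.60238905e-03,  2.05014082e-05]), 'tau': array([ 1.96014124e-03, -5.44371700e+01, -3.62370372e+01, -6.23242522e-05,
        3.06236914e-03,  1.87402755e-06]), 'eef_pos': array([0.22306212, 0.50251136, 0.23078329]), 'tcp_rot': array([ 2.07381566e-01,  9.78259998e-01, -4.92344999e-04, -1.41358439e-04]), 'force': array([0.17208481, 0.16181663, 0.53902295]), 'torque': array([-0.00477797,  0.00417098, -0.01692394]), 'grip_force': 0.0, 'opening': 0.08578273952125395}
```

View pics/side0.png

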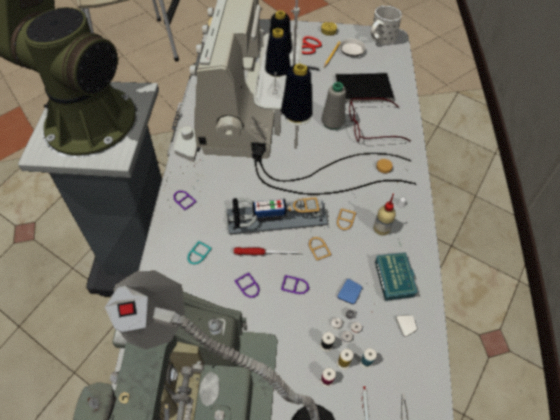

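View pics/top0.png

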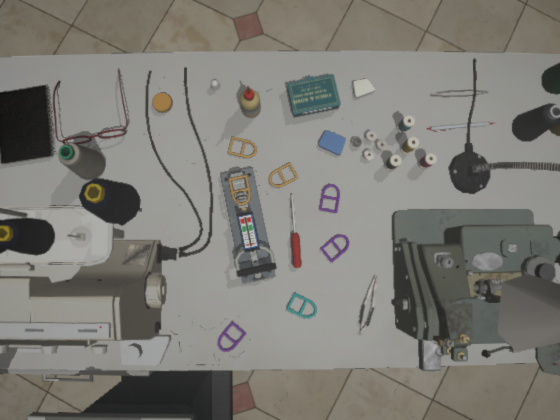

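Side view: tester at (275,213), arm base at left. In the top view the brass candidates are (240,190) on the tester, (283,176) loose on the right (spare_0) and (241,148) loose beyond (spare_1). Purple (330,198), (335,248), (231,337) and turquoise (302,306) are not meant. I choose (240,190) on the tester and check it in a crop.

Run:
```python
from h import *
t=cv2.imread("pics/top0.png")[160:285,205:285]; s=cv2.imread("pics/side0.png")[185:240,218:335]
t=cv2.resize(t,None,fx=4.7,fy=4.7,interpolation=cv2.INTER_CUBIC); s=cv2.resize(s,(410,193),interpolation=cv2.INTER_CUBIC)
c=np.zeros((600,800,3),np.uint8); c[:t.shape[0],:t.shape[1]]=t; c[:193,385:795]=s; cv2.imwrite("pics/crop0.png",c)
# centroids by colour
for n in("top","side"):
    im=cv2.imread(f"pics/{n}0.png"); hsv=cv2.cvtColor(im,cv2.COLOR_BGR2HSV)
    roi=np.zeros(im.shape[:2],np.uint8)
    if n=="top": roi[160:285,215:280]=1
    else: roi[190:240,220:335]=1
    for name,lo,hi in(("brass",(8,90,90),(25,255,255)),("blue",(100,110,40),(130,255,255)),("black",(0,0,0),(180,255,45)),("green",(45,70,50),(90,255,255)),("red",(0,130,90),(6,255,255))):
        m=cv2.inRange(hsv,lo,hi)*roi
        k,l,st,ce=cv2.connectedComponentsWithStats(m)
        for i in range(1,k):
            if st[i,4]>6:
                ys,xs=np.where(l==i); print(n,name,st[i],ce[i].round(1),[np.round(v,1) for v in cv2.minAreaRect(np.c_[xs,ys].astype(np.float32))])
```

```text
top brass [269 168  11  19  61] [273.9 177.3] [array([274., 177.]), array([18., 10.]), np.float64(90.0)]
top brass [229 175  22  30 203] [239.7 188.9] [array([239.9, 190.1]), array([28.4, 18.6]), np.float64(78.7)]
top green [249 225   4   5  19] [250.4 227.1] [array([250.5, 227. ]), array([4., 3.]), np.float64(90.0)]
top green [242 226   4   6  20] [243.6 228.2] [array([243.5, 228.5]), array([5., 3.]), np.float64(90.0)]
top red [241 219   3   4  10] [242.2 220.5] [array([242. , 220.5]), array([3., 2.]), np.float64(90.0)]
top red [247 218   4   4  13] [248.4 219.4] [array([248.5, 219.5]), array([3., 3.]), np.float64(90.0)]
side brass [293 198  27  15 153] [306.6 206.3] [array([305.8, 205. ]), array([14.1, 25.6]), np.float64(84.3)]
side brass [311 237  11   3  18] [316.1 238.1] [array([316., 238.]), array([10.,  2.]), np.float64(-0.0)]
side blue [254 208  32   9 164] [270.2 212.7] [array([269.7, 212.8]), array([ 6.6, 31.1]), np.float64(84.1)]
side black [233 199   8  29 138] [236.2 214. ] [array([236.3, 213. ]), array([28.2,  6.4]), np.float64(86.2)]
side black [284 209   4   8  21] [285.1 212.4] [array([285.5, 212.5]), array([3., 7.]), np.float64(0.0)]
side black [258 216  24   6  84] [269.6 218.3] [array([269.6, 218.5]), array([ 4.1, 23.2]), np.float64(85.9)]
side green [270 201   4   8  24] [271.7 204.4] [array([271.5, 204.5]), array([7., 3.]), np.float64(90.0)]
side red [278 201   3   6  13] [278.6 203.6] [array([279. , 203.5]), array([2., 5.]), np.float64(0.0)]
```

View pics/crop0.png

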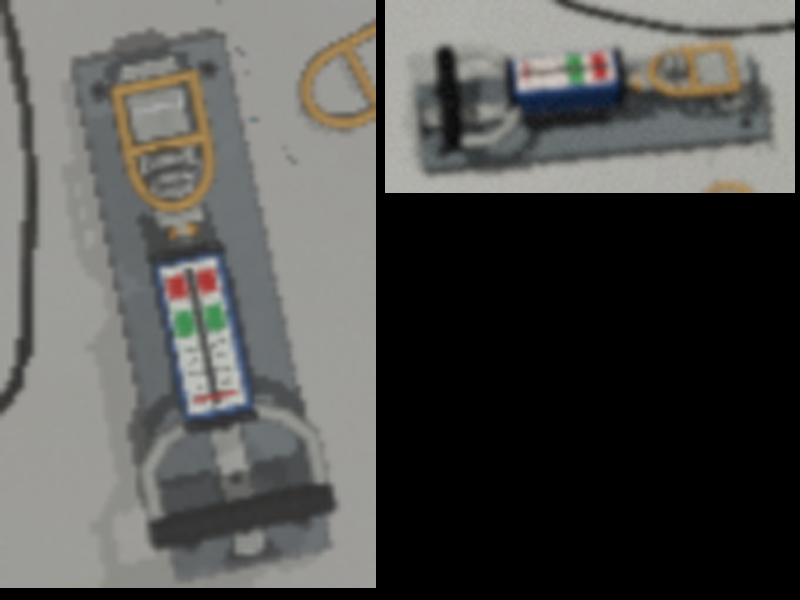

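The crop confirms it: the fitting at (240,190) has its D loop round the tongues and its square loop away from the gauge. The handle is at about (256.5,270) and the pointer is at the handle end.

Run:
```python
from h import *
c=lambda u,v:(205+u/4.7-.4,160+v/4.7-.4)
F=onz("top",(239.9,190.1),.0435); H=onz("top",c(242,516),.0395)
F2=onz("side",(305.8,205),.0435); H2=onz("side",(236.3,213),.037)
h,r=tri((236.3,213),c(242,516)); f,rf=tri((305.8,205),(239.9,190.1))
print("F",F,F2,f,rf,"\nH",H,H2,h,r)
d=F-H; print("dist",np.linalg.norm(d[:2]),"yaw deg",np.degrees(np.arctan2(d[1],d[0])))
he=[onz("top",c(150,533),.037),onz("top",c(335,497),.037)]; e=he[1]-he[0]; print("handle len",np.linalg.norm(e),"yaw",np.degrees(np.arctan2(e[0],-e[1])))
B=[onz("top",c(*p),.012) for p in((73,57),(222,30),(330,545),(178,580))]
for i in range(4): e=B[(i+1)%4]-B[i]; print(B[i].round(4),np.linalg.norm(e).round(4),np.degrees(np.arctan2(e[1],e[0])).round(2))
print("basecentre",np.mean(B,0))
G=[onz("top",p,.056) for p in((250.4,227.1),(243.6,228.2),(242.2,220.5),(248.4,219.4))]; print(np.round(G,4))
```

```text
F [ 0.57552267 -0.25814672  0.0435    ] [ 0.5775009  -0.25949493  0.0435    ] [ 0.57674733 -0.2578152   0.04084907] 0.0016880591523104143 
H [ 0.42875961 -0.28752016  0.0395    ] [ 0.43111059 -0.2884565   0.037     ] [ 0.42973413 -0.28717067  0.03485275] 0.002177341759472164
dist 0.14967362432758152 yaw deg 11.317751264776934
handle len 0.07386317496173114 yaw 10.516343156596617
[ 0.6163 -0.2178  0.012 ] 0.0624 -80.01
[ 0.6272 -0.2792  0.012 ] 0.2152 -168.52
[ 0.4163 -0.322   0.012 ] 0.0627 102.44
[ 0.4028 -0.2608  0.012 ] 0.2178 11.39
basecentre [ 0.51563747 -0.26992219  0.012     ]
[[ 0.5056 -0.2781  0.056 ]
 [ 0.5037 -0.2657  0.056 ]
 [ 0.5178 -0.2632  0.056 ]
 [ 0.5197 -0.2745  0.056 ]]
```

Run:
```python
from h import *
im=cv2.imread("pics/side0.png")[0:170,0:300]; t=cv2.imread("pics/top0.png")[140:370,0:240]
s=read_state(); print(proj("side",[s["eef_pos"],[0,0,0],[.3,.3,0],[.3,.3,.3]]),proj("top",[s["eef_pos"],[.3,.3,0],[.3,.3,.3]]))
a=cv2.resize(im,(600,340),interpolation=cv2.INTER_CUBIC); b=cv2.resize(t,(260,250),interpolation=cv2.INTER_CUBIC)
c=np.zeros((600,600,3),np.uint8); c[:340]=a; c[345:595,:260]=b; cv2.imwrite("pics/crop1.png",c)
```

```text
[[197.54058319 -52.88670844]
 [ 89.22308694 120.09490793]
 [218.19349514  52.7565276 ]
 [209.76778788 -42.06748282]] [[-238.23728824  397.03252072]
 [ -41.48467725  334.98765811]
 [-171.79314822  364.81506427]]
```

View pics/crop1.png

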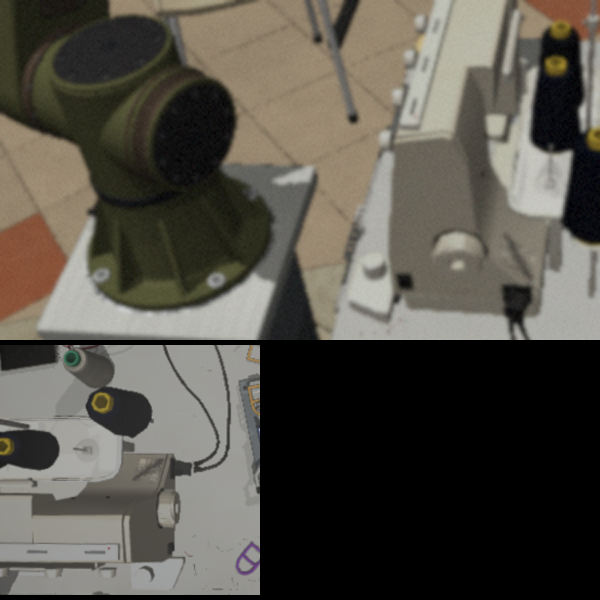

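Run:
```python
from h import *
for a,b in (((222,70),(120,296)),((240,70),(118,268)),((278,32),(95,193))): print(tri(a,b))
```

```text
(array([ 0.39558872, -0.11083026,  0.27315367]), np.float64(0.006034774409260398))
(array([ 0.43222684, -0.1076908 ,  0.27321492]), np.float64(0.008444207002539676))
(array([ 0.51381153, -0.11309581,  0.37437785]), np.float64(0.02372971898859067))
```

Call:
play_rows:
  moves:
    - [[0,0,0],[0,0,0.03],1]
    - [[0,0,0],[0,0,0.06],1]
    - [[0,0,0],[0,0,0.1],1]
    - [[0,0,0],[0,0,0.14],1]
    - [[0,0,0],[0,0,0.18],1]
  squeeze: 40

```text
time_s: 0.6
eef_pos: [0.2232, 0.5027, 0.2868]
tcp_rot: [0.207, 0.978, 0.0, 0.0]
force: [-0.6, 0.2, 0.2]
opening: 0.0853
grip_force: 0.0
```

Call:
play_rows:
  moves:
    - [[0,0,0],[0,0,0.05],1]
    - [[0,0,0],[0,0,0.1],1]
    - [[0,0,0],[0,0,0.15],1]
    - [[0,0,0],[0,0,0.2],1]
    - [[0,0,0],[0,0,0.25],1]
    - [[0,0,0],[0,0,0.3],1]
    - [[0,0,0],[0,0,0.35],1]

```text
time_s: 1.3
eef_pos: [0.2231, 0.5025, 0.3918]
tcp_rot: [0.207, 0.978, 0.0, 0.0]
force: [0.1, -0.1, 0.0]
opening: 0.0852
grip_force: 0.0
```

Call:
play_rows:
  moves:
    - [[0,0,0],[0,0,0.05],1]
    - [[0,0,0],[0,0,0.1],1]
    - [[0,0,0],[0,0,0.15],1]
    - [[0,0,0],[0,0,0.2],1]
    - [[0,0,0],[0,0,0.25],1]
    - [[0,0,0],[0,0,0.3],1]
    - [[0,0,0],[0,0,0.3],1]

```text
time_s: 2.0
eef_pos: [0.2231, 0.5026, 0.4827]
tcp_rot: [0.207, 0.978, 0.002, 0.001]
force: [0.1, -0.2, 0.3]
opening: 0.0855
grip_force: 0.0
```

Call:
play_rows:
  moves:
    - [[0,0,0],[0,-0.04,0],1]
    - [[0,0,0],[0.01,-0.09,0],1]
    - [[0,0,0],[0.02,-0.14,0],1]
    - [[0,0,0],[0.03,-0.2,0],1]
    - [[0,0,0],[0.05,-0.26,0],1]
    - [[0,0,0],[0.06,-0.32,0],1]

```text
time_s: 2.6
eef_pos: [0.2412, 0.4058, 0.4797]
tcp_rot: [0.207, 0.978, -0.0, -0.0]
force: [0.3, -0.1, 0.6]
opening: 0.0856
grip_force: 0.0
```

Call:
play_rows:
  moves:
    - [[0,0,0],[0.02,-0.06,0],1]
    - [[0,0,0],[0.04,-0.13,0],1]
    - [[0,0,0],[0.06,-0.2,0],1]
    - [[0,0,0],[0.08,-0.28,0],1]
    - [[0,0,0],[0.1,-0.36,0],1]
    - [[0,0,0],[0.12,-0.44,0],1]
    - [[0,0,0],[0.14,-0.52,0],1]

```text
time_s: 3.3
eef_pos: [0.283, 0.2496, 0.4799]
tcp_rot: [0.207, 0.978, -0.0, -0.0]
force: [0.5, -0.1, 0.3]
opening: 0.0854
grip_force: 0.0
```

Call:
play_rows:
  moves:
    - [[0,0,-0.02],[0.03,-0.1,0],1]
    - [[0,0,-0.05],[0.06,-0.22,0],1]
    - [[0,0,-0.08],[0.1,-0.35,0],1]
    - [[0,0,-0.11],[0.13,-0.48,0],1]
    - [[0,0,-0.14],[0.16,-0.6,0],1]
    - [[0,0,-0.17],[0.2,-0.73,0],1]
    - [[0,0,-0.2],[0.23,-0.86,0],1]
    - [[0,0,-0.2],[0.25,-0.95,0],1]

```text
time_s: 4.1
eef_pos: [0.3581, -0.0364, 0.4797]
tcp_rot: [0.502, 0.865, -0.0, -0.0]
force: [0.1, 0.7, 0.0]
opening: 0.085
grip_force: 0.0
```

Call:
play_rows:
  moves:
    - [[0,0,-0.03],[0.04,-0.13,0],1]
    - [[0,0,-0.06],[0.08,-0.26,0],1]
    - [[0,0,-0.08],[0.11,-0.38,0],1]
    - [[0,0,-0.1],[0.15,-0.52,0],1]
    - [[0,0,-0.104],[0.19,-0.65,0],1]
    - [[0,0,-0.104],[0.22,-0.77,0],1]
    - [[0,0,-0.104],[0.24,-0.84,0],1]
    - [[0,0,-0.104],[0.24,-0.84,0],1]

```text
time_s: 4.9
eef_pos: [0.4303, -0.2885, 0.4784]
tcp_rot: [0.635, 0.773, -0.0, -0.002]
force: [0.0, 0.6, 0.3]
opening: 0.0853
grip_force: 0.0
```

Run:
```python
from h import *
shot("top","top1"); shot("side","side1")
s=read_state(); print(s["q"],s["eef_pos"],s["tcp_rot"],s["force"])
from scipy.spatial.transform import Rotation as R
y=R.from_quat(s["tcp_rot"]).as_matrix(); print(y.round(4),np.degrees(np.arctan2(y[1,1],y[0,1])))
```

```text
[-6.58291614e-01  1.76445405e-01  1.11130179e+00  8.98299774e-05
  1.85487819e+00 -8.55689125e-01] [ 0.43004432 -0.28628889  0.47972134] [ 6.33978348e-01  7.73350623e-01  2.84369937e-05 -5.17383356e-04] [-0.33567931  0.51222951 -0.45278712]
[[-1.961e-01  9.806e-01 -8.000e-04]
 [ 9.806e-01  1.961e-01  7.000e-04]
 [ 8.000e-04 -6.000e-04 -1.000e+00]] 11.311498905464418
```

Call:
play_rows:
  moves:
    - [[0,0,0],[0,0,-0.1],-0.36]
    - [[0,0,0],[0,0,-0.25],-0.36]
    - [[0,0,0],[0,0,-0.4],-0.36]
    - [[0,0,0],[0,0,-0.55],-0.36]
    - [[0,0,0],[0,0,-0.7],-0.36]
    - [[0,0,0],[0,0,-0.85],-0.36]
    - [[0,0,0],[0,0,-0.97],-0.36]
    - [[0,0,0],[0,0,-1],-0.36]

```text
time_s: 5.8
eef_pos: [0.429, -0.2845, 0.1774]
tcp_rot: [0.633, 0.774, -0.0, -0.002]
force: [-0.7, 0.8, 0.7]
opening: 0.0277
grip_force: 0.0
```

Call:
play_rows:
  moves:
    - [[0,0,0],[0,0,-0.1],-0.36]
    - [[0,0,0],[0,0,-0.2],-0.36]
    - [[0,0,0],[0,0,-0.3],-0.36]
    - [[0,0,0],[0,0,-0.33],-0.36]
    - [[0,0,0],[0,0,-0.33],-0.36]

```text
time_s: 6.3
eef_pos: [0.4304, -0.2861, 0.0819]
tcp_rot: [0.634, 0.774, -0.0, -0.0]
force: [-0.3, -0.6, -0.3]
opening: 0.0277
grip_force: 0.0
```

Run:
```python
from h import *
t=shot("top","top2")[160:300,205:305]; s=shot("side","side2")[160:245,200:335]
c=np.zeros((600,800,3),np.uint8); c[:560,:400]=cv2.resize(t,(400,560),interpolation=cv2.INTER_CUBIC); c[:252,400:800]=cv2.resize(s,(400,252),interpolation=cv2.INTER_CUBIC); cv2.imwrite("pics/crop2.png",c)
st=read_state(); print(st["eef_pos"],st["opening"])
```

```text
[ 0.43101725 -0.2867264   0.08327075] 0.027496660904072722
```

View pics/crop2.png

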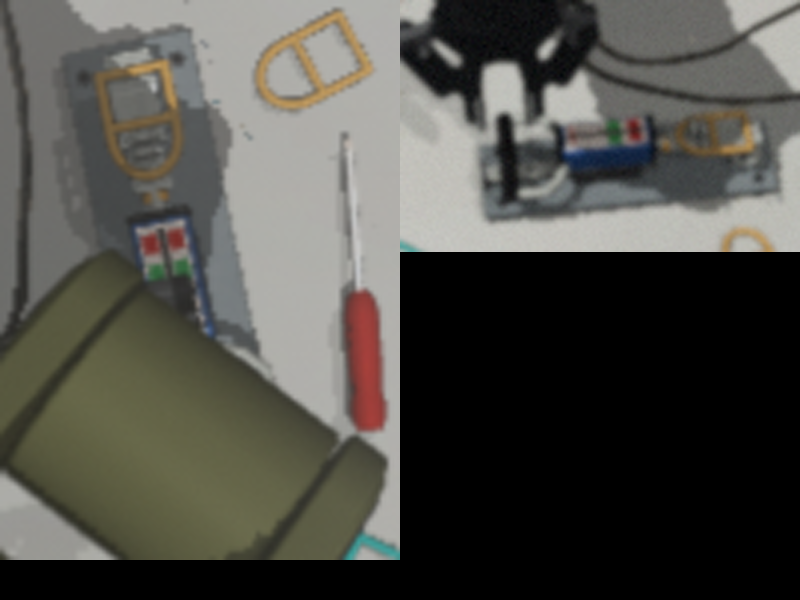

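The view shows the fingers straddling the bar at crop (505,115), and the side view still sees the scale. I go down and pinch.

Call:
play_rows:
  moves:
    - [[0,0,0],[0,0,-0.05],-0.36]
    - [[0,0,0],[0,0,-0.1],-0.36]
    - [[0,0,0],[0,0,-0.14],-0.36]
    - [[0,0,0],[0,0,-0.17],-0.36]
    - [[0,0,0],[0,0,-0.19],-0.36]
    - [[0,0,0],[0,0,-0.19],-0.36]

```text
time_s: 7.0
eef_pos: [0.4301, -0.2863, 0.024]
tcp_rot: [0.634, 0.774, -0.0, -0.0]
force: [0.1, 0.2, -0.2]
opening: 0.0274
grip_force: 0.0
```

Call:
play_rows:
  moves:
    - [[0,0,0],[0,0,0],-0.6]
    - [[0,0,0],[0,0,0],-1]
    - [[0,0,0],[0,0,0],-1]
    - [[0,0,0],[0,0,0],-1]
  squeeze: 60

```text
time_s: 7.4
eef_pos: [0.4299, -0.2866, 0.0249]
tcp_rot: [0.634, 0.774, -0.0, -0.0]
force: [-5.7, -1.3, 3.8]
opening: 0.0108
grip_force: 58.5
```

Call:
play_rows:
  moves:
    - [[0,0,0],[-0.02,-0.004,0],-1]
    - [[0,0,0],[-0.045,-0.009,0],-1]
    - [[0,0,0],[-0.07,-0.014,0],-1]
    - [[0,0,0],[-0.09,-0.018,0],-1]
    - [[0,0,0],[-0.1,-0.02,0],-1]
    - [[0,0,0],[-0.1,-0.02,0],-1]

```text
time_s: 8.0
eef_pos: [0.4007, -0.2926, 0.025]
tcp_rot: [0.634, 0.773, 0.001, 0.001]
force: [12.3, 3.7, 1.2]
opening: 0.0108
grip_force: 59.0
```

```bash
cat > g.py <<'E'
from h import *
import sys
tag=sys.argv[1]; im=shot("side","side"+tag); top=shot("top","top"+tag); st=read_state(); print(st["time_s"],st["eef_pos"].round(4),st["force"].round(2),st["opening"],st["grip_force"])
c=np.zeros((600,800,3),np.uint8); c[:350,:]=cv2.resize(im[190:225,225:305],(800,350),interpolation=cv2.INTER_CUBIC)
c[350:600,:400]=cv2.resize(im[170:245,210:330],(400,250),interpolation=cv2.INTER_CUBIC)
c[350:600,400:]=cv2.resize(top[165:240,205:325],(400,250),interpolation=cv2.INTER_CUBIC); cv2.imwrite(f"pics/g{tag}.png",c)
E
python3 g.py 3
```

```text
8.1 [ 0.4009 -0.2925  0.0249] [11.09  3.94  1.27] 0.010675765386199234 58.99524807929993
```

View pics/g3.png

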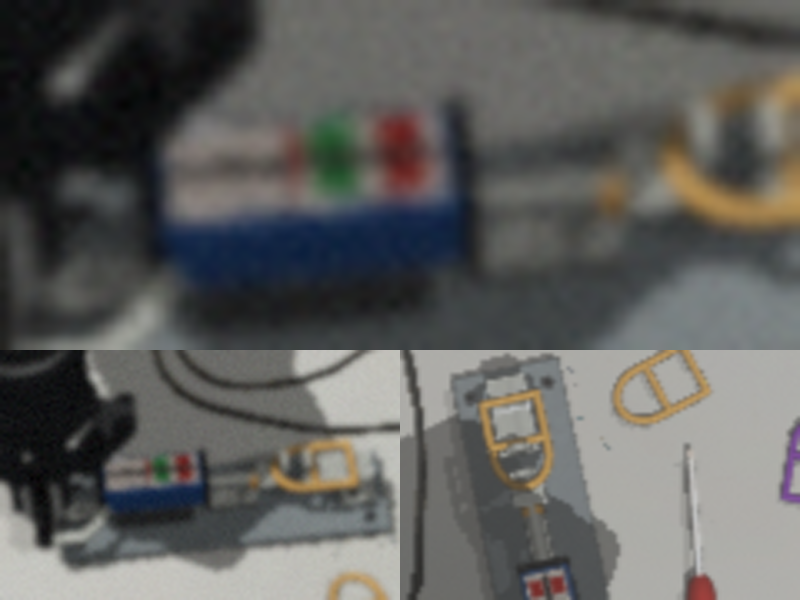

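The pointer (crop x≈293) is just short of the green band (312–357). At 4.5 px/mm that is about 21 mm, which agrees with the force, so I need 9 mm more.

Call:
play_rows:
  moves:
    - [[0,0,0],[-0.01,-0.002,0],-1]
    - [[0,0,0],[-0.02,-0.004,0],-1]
    - [[0,0,0],[-0.029,-0.006,0],-1]
    - [[0,0,0],[-0.029,-0.006,0],-1]
    - [[0,0,0],[-0.029,-0.006,0],-1]
    - [[0,0,0],[-0.029,-0.006,0],-1]
    - [[0,0,0],[-0.029,-0.006,0],-1]

```text
time_s: 8.8
eef_pos: [0.3927, -0.2942, 0.025]
tcp_rot: [0.634, 0.773, 0.001, 0.002]
force: [15.6, 6.0, -0.5]
opening: 0.011
grip_force: 58.9
```

```bash
python3 g.py 4
python3 - <<'E'
import cv2,numpy as np
im=cv2.imread("pics/side4.png"); 
r=im[200:210,236:275].astype(int); print((r[:,:,2]-r[:,:,1]).clip(-99,199)[2:9])
E
```

```text
8.9 [ 0.3927 -0.2942  0.025 ] [15.39  5.38  0.24] 0.011040842973421882 58.939767479896545
[[ -3   1   0   0   1  -2   0   1  -1   0   1   1   2   3  -1  -6 -10  -6
   -9 -17  -9   3  18  37  56  58  44  20   5  -1  -2  -2   1   1   1   1
    1   0   2]
 [ -2  -1   3   2   1   2   1   1   1   2   2   4   5   7   2 -11 -16 -12
  -11 -23 -15   2  20  46  65  69  51  27  13   2  -2  -1  -2   0   1   1
    1   2  -1]
 [ -5   0   5   4   6   6   5   7   6   7   7   7   6   9   5  -5 -15  -9
   -5 -15 -15   1  17  36  54  55  44  24  10   3  -3  -3   0  -1   0  -1
    2   0   2]
 [ -3   2   5   6   7   8   8   9   8   6   9   6   8   7   5  -2  -9  -2
    7  -7 -10   0   9  22  31  37  35  24   9   2  -4  -3   0  -2  -1  -3
   -4  -1  -3]
 [ -3  -1   4   8   6   7   6   7   9   8   6   6   4   4   5   0  -7  -3
    9  -6 -12  -2  12  26  37  47  43  27  13   2  -2  -4  -3  -3  -3  -2
   -4  -4  -3]
 [ -3  -2   1   5   6   5   7   6   6   4   7   5   4   5   5   2  -8 -13
   -4 -12 -19  -2  12  33  57  68  65  43  20   1  -5  -2  -1  -4  -3  -3
    0  -5  -2]
 [ -2  -3   2   5   5   6   6   5   8   7   8   6   6   8   4   2 -12 -20
  -17 -23 -22  -5  12  33  52  64  60  42  20   1  -4  -9  -1   0  -3  -2
   -2   0  -3]]
```

View pics/g4.png

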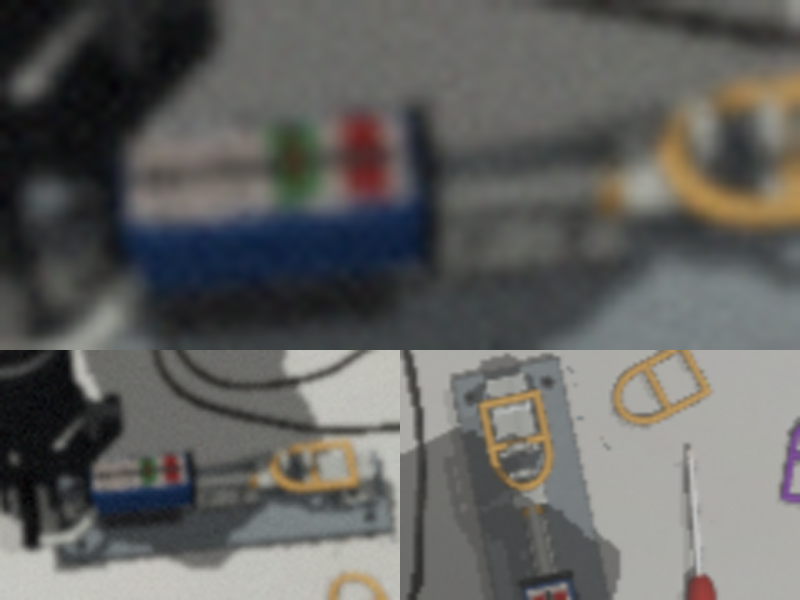

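The pointer is in the middle of the green band (crop (292,158)). I hold it for over a second, then let the gauge home.

Call:
play_rows:
  moves:
    - [[0,0,0],[0,0,0],-1]
    - [[0,0,0],[0,0,0],-1]
    - [[0,0,0],[0,0,0],-1]
    - [[0,0,0],[0,0,0],-1]
    - [[0,0,0],[0,0,0],-1]
    - [[0,0,0],[0,0,0],-1]
    - [[0,0,0],[0,0,0],-1]
    - [[0,0,0],[0,0,0],-1]
    - [[0,0,0],[0,0,0],-1]
    - [[0,0,0],[0,0,0],-1]
    - [[0,0,0],[0.03,0.006,0],-1]
    - [[0,0,0],[0.06,0.012,0],-1]
    - [[0,0,0],[0.09,0.018,0],-1]
    - [[0,0,0],[0.115,0.023,0],-1]
    - [[0,0,0],[0.127,0.0255,0],-1]
    - [[0,0,0],[0.127,0.0255,0],-0.36]
    - [[0,0,0],[0.127,0.0255,0],-0.36]
    - [[0,0,0],[0.127,0.0255,0],-0.36]

```text
time_s: 10.7
eef_pos: [0.4291, -0.2865, 0.0242]
tcp_rot: [0.634, 0.773, -0.0, -0.0]
force: [0.8, -0.7, -0.6]
opening: 0.0271
grip_force: 0.0
```

Call:
play_rows:
  moves:
    - [[0,0,0],[0,0,0.05],-0.36]
    - [[0,0,0],[0,0,0.15],-0.36]
    - [[0,0,0],[0,0,0.25],-0.36]
    - [[0,0,0],[0,0,0.35],0]
    - [[0,0,0],[0,0,0.4],0]
    - [[0,0,0],[0,0,0.4],0]

```text
time_s: 11.3
eef_pos: [0.43, -0.2871, 0.1463]
tcp_rot: [0.634, 0.773, 0.0, 0.002]
force: [-0.2, -0.4, 0.1]
opening: 0.043
grip_force: 0.0
```

Run:
```python
from h import *
from scipy.spatial.transform import Rotation as R
st=read_state();y=R.from_quat(st["tcp_rot"]).as_matrix(); print(st["time_s"],st["eef_pos"],np.degrees(np.arctan2(y[1,1],y[0,1])),st["force"])
for n,roi in(("top",(160,220,215,262)),("side",(190,222,288,330))):
    im=shot(n,n+"5"); hsv=cv2.cvtColor(im,cv2.COLOR_BGR2HSV); a,b,c,d=roi
    m=np.zeros(im.shape[:2],np.uint8); m[a:b,c:d]=cv2.inRange(hsv,(8,90,90),(25,255,255))[a:b,c:d]
    k,l,s,_=cv2.connectedComponentsWithStats(m)
    i=1+np.argmax(s[1:,4]); ys,xs=np.where(l==i); r=cv2.minAreaRect(np.c_[xs,ys].astype(np.float32)); print(n,s[1:],r)
    print(onz(n,r[0],.0435)); P=np.array([onz(n,p,.0435) for p in cv2.boxPoints(r)])
    for j in range(4): e=P[(j+1)%4]-P[j]; print(np.linalg.norm(e),np.degrees(np.arctan2(e[1],e[0])))
```

```text
11.3 [ 0.43001363 -0.28709732  0.14627098] 11.327081520379787 [-0.20923766 -0.44821748  0.09115121]
top [[229 177  21  30 172]
 [245 207   2   3   5]
 [241 208   2   2   3]] ((239.92308044433594, 192.11538696289062), (28.43684196472168, 18.631032943725586), 78.69007110595703)
[ 0.5717364  -0.25819017  0.0435    ]
0.03474271494770776 -78.9765768610137
0.053477907889508465 -168.92687763454083
0.034509424635118004 100.9587759085643
0.05343968252330039 11.3233068890145
side [[289 197  29  15 130]
 [299 199   2   1   2]] ((302.55487060546875, 204.993896484375), (13.803942680358887, 28.049612045288086), 83.6598129272461)
[ 0.57057034 -0.26008075  0.0435    ]
0.06121417499116951 12.808999174238895
0.03637729734413763 -82.97465296640816
0.06002824863174297 -167.40235846633874
0.03605603756369157 98.86578321289505
```

Call:
play_rows:
  moves:
    - [[0,0,-0.04],[0.06,0.012,0],0.4]
    - [[0,0,-0.08],[0.15,0.03,0],0.4]
    - [[0,0,-0.12],[0.25,0.05,0],0.4]
    - [[0,0,-0.16],[0.35,0.07,0],0.4]
    - [[0,0,-0.2],[0.44,0.086,0],0.4]
    - [[0,0,-0.24],[0.48,0.094,0],0.4]
    - [[0,0,-0.28],[0.49,0.0965,0],0.4]
    - [[0,0,-0.32],[0.49,0.0965,0],0.4]
    - [[0,0,-0.36],[0.49,0.0965,0],0.4]
    - [[0,0,-0.4],[0.49,0.0965,0],0.4]
    - [[0,0,-0.44],[0.49,0.0965,0],0.4]
    - [[0,0,-0.48],[0.49,0.0965,0],0.4]
    - [[0,0,-0.5],[0.49,0.0965,0],0.4]
    - [[0,0,-0.5],[0.49,0.0965,0],0.4]

```text
time_s: 12.8
eef_pos: [0.576, -0.2574, 0.1425]
tcp_rot: [0.995, 0.098, -0.001, -0.001]
force: [-0.2, -0.2, -0.3]
opening: 0.0596
grip_force: 0.0
```

Call:
play_rows:
  moves:
    - [[0,0,0],[0,0,-0.08],0.4]
    - [[0,0,0],[0,0,-0.16],0.4]
    - [[0,0,0],[0,0,-0.24],0.4]
    - [[0,0,0],[0,0,-0.31],0.4]
    - [[0,0,0],[0,0,-0.36],0.4]
    - [[0,0,0],[0,0,-0.386],0.4]
    - [[0,0,0],[0,0,-0.386],0.4]

```text
time_s: 13.5
eef_pos: [0.5761, -0.2574, 0.0274]
tcp_rot: [0.995, 0.099, -0.001, -0.0]
force: [-0.9, -0.4, 0.4]
opening: 0.0595
grip_force: 0.0
```

Run:
```python
from h import *
from scipy.spatial.transform import Rotation as R
st=read_state();y=R.from_quat(st["tcp_rot"]).as_matrix(); print(st["time_s"],st["eef_pos"],np.degrees(np.arctan2(y[1,1],y[0,1])),st["force"],st["opening"],st["q"])
```

```text
13.5 [ 0.57613876 -0.25735324  0.02743559] -78.61987857033795 [-0.92855028 -0.39072465  0.434105  ] 0.05945004452362404 [-4.78125158e-01  7.00868114e-01  1.43221015e+00 -1.50235351e-05
  1.01021034e+00  8.94057880e-01]
```

Call:
play_rows:
  moves:
    - [[0,0,0],[0,0,0],0]
    - [[0,0,0],[0,0,0],-0.3]
    - [[0,0,0],[0,0,0],-0.3]
    - [[0,0,0],[0,0,0],-0.3]
    - [[0,0,0],[0,0,0],-0.3]
  squeeze: 40

```text
time_s: 14.0
eef_pos: [0.5771, -0.2579, 0.0297]
tcp_rot: [0.995, 0.099, 0.001, 0.001]
force: [-0.8, 0.1, 6.7]
opening: 0.0343
grip_force: 39.7
```

Call:
play_rows:
  moves:
    - [[0,0,0],[0,0,0.01],-0.3]
    - [[0,0,0],[0,0,0.03],-0.3]
    - [[0,0,0],[0,0,0.06],-0.3]
    - [[0,0,0],[0,0,0.1],-0.3]
    - [[0,0,0],[0,0,0.15],-0.3]
    - [[0,0,0],[0,0,0.2],-0.3]
    - [[0,0,0],[0,0,0.25],-0.3]
    - [[0,0,0],[0,0,0.25],-0.3]

```text
time_s: 14.8
eef_pos: [0.5775, -0.258, 0.1065]
tcp_rot: [0.995, 0.099, 0.002, 0.001]
force: [0.9, 0.0, -0.6]
opening: 0.0345
grip_force: 41.0
```

Run:
```python
from h import *
t=shot("top","top6")[140:260,200:300]; s=shot("side","side6")[150:240,240:360]
c=np.zeros((480,800,3),np.uint8); c[:,:400]=cv2.resize(t,(400,480),interpolation=cv2.INTER_CUBIC); c[:300,400:]=cv2.resize(s,(400,300),interpolation=cv2.INTER_CUBIC); cv2.imwrite("pics/crop6.png",c)
```

```text
(no output)
```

View pics/crop6.png

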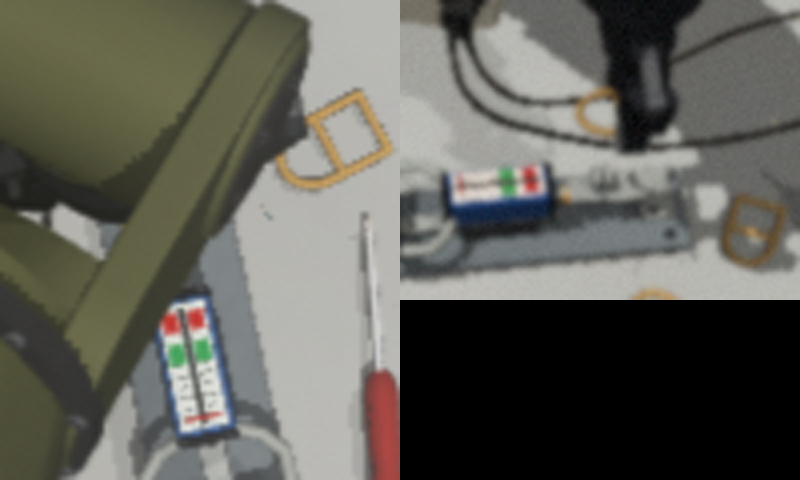

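The fitting is held with its D end towards the gauge, visible at side-crop (597,112). The tongues are bare and the gauge is home. I turn it end for end.

Call:
play_rows:
  moves:
    - [[0,0,0.04],[0,0,0],-0.3]
    - [[0,0,0.08],[0,0,0],-0.3]
    - [[0,0,0.12],[0,0,0],-0.3]
    - [[0,0,0.16],[0,0,0],-0.3]
    - [[0,0,0.2],[0,0,0],-0.3]
    - [[0,0,0.24],[0,0,0],-0.3]
    - [[0,0,0.28],[0,0,0],-0.3]
    - [[0,0,0.32],[0,0,0],-0.3]
    - [[0,0,0.36],[0,0,0],-0.3]
    - [[0,0,0.4],[0,0,0],-0.3]
    - [[0,0,0.44],[0,0,0],-0.3]
    - [[0,0,0.48],[0,0,0],-0.3]
    - [[0,0,0.5],[0,0,0],-0.3]

```text
time_s: 16.2
eef_pos: [0.5761, -0.2573, 0.1024]
tcp_rot: [0.632, 0.775, -0.0, -0.001]
force: [0.4, 0.0, -0.9]
opening: 0.0344
grip_force: 41.1
```

Call:
play_rows:
  moves:
    - [[0,0,0.04],[0,0,0],-0.3]
    - [[0,0,0.08],[0,0,0],-0.3]
    - [[0,0,0.12],[0,0,0],-0.3]
    - [[0,0,0.16],[0,0,0],-0.3]
    - [[0,0,0.2],[0,0,0],-0.3]
    - [[0,0,0.24],[0,0,0],-0.3]
    - [[0,0,0.28],[0,0,0],-0.3]
    - [[0,0,0.32],[-0.004,0,0],-0.3]
    - [[0,0,0.36],[-0.008,-0.002,0],-0.3]
    - [[0,0,0.4],[-0.012,-0.003,0],-0.3]
    - [[0,0,0.44],[-0.016,-0.0037,0],-0.3]
    - [[0,0,0.48],[-0.016,-0.0037,0],-0.3]
    - [[0,0,0.5],[-0.016,-0.0037,0],-0.3]
    - [[0,0,0.5],[-0.016,-0.0037,0],-0.3]

```text
time_s: 17.6
eef_pos: [0.5714, -0.2584, 0.1025]
tcp_rot: [-0.099, 0.995, 0.0, -0.001]
force: [-0.4, -0.4, -0.5]
opening: 0.0344
grip_force: 41.2
```

Run:
```python
from h import *
from scipy.spatial.transform import Rotation as R
st=read_state();y=R.from_quat(st["tcp_rot"]).as_matrix(); print(st["time_s"],st["eef_pos"],np.degrees(np.arctan2(y[1,1],y[0,1])),st["force"],st["opening"],st["q"])
t=shot("top","top7")[140:260,200:300]; s=shot("side","side7")[150:240,240:360]
c=np.zeros((600,800,3),np.uint8); c[:300,:]=cv2.resize(s[10:70,20:120][:38],(800,300),interpolation=cv2.INTER_CUBIC); c[300:600,400:]=cv2.resize(s,(400,300),interpolation=cv2.INTER_CUBIC);c[300:600,:250]=cv2.resize(t,(250,300),interpolation=cv2.INTER_CUBIC); cv2.imwrite("pics/crop7.png",c)
hsv=cv2.cvtColor(cv2.imread("pics/side7.png"),cv2.COLOR_BGR2HSV); m=cv2.inRange(hsv,(8,90,80),(25,255,255)); m[:150]=0;m[215:]=0;m[:,:280]=0;m[:,350:]=0
k,l,S,C=cv2.connectedComponentsWithStats(m); print(S[1:],C[1:])
u=np.array([.981,.1961,0]);v=np.array([-.1961,.981,0]); o=np.array([.5765,-.2578,.119])
print("expected hold: square end mid/corners, D end", proj("side",[o-27.5e-3*u, o-25e-3*u-18e-3*v,o-25e-3*u+18e-3*v,o+27.5e-3*u]))
```

```text
17.6 [ 0.57138705 -0.25844135  0.10254654] 101.39442013916776 [-0.37459743 -0.40943768 -0.52341166] 0.03441371252289103 [-4.83168383e-01  5.94521715e-01  1.41023496e+00  9.98377310e-06
  1.13836953e+00 -2.25283963e+00]
[[294 177   8  15  40]
 [289 208   2   3   5]
 [339 209  11   6  23]] [[296.75       183.85      ]
 [289.4        209.2       ]
 [343.         210.73913043]]
expected hold: square end mid/corners, D end [[294.04879508 183.60229731]
 [296.54694151 190.56103733]
 [294.03420248 176.57711291]
 [320.94679278 181.28491353]]
```

View pics/crop7.png

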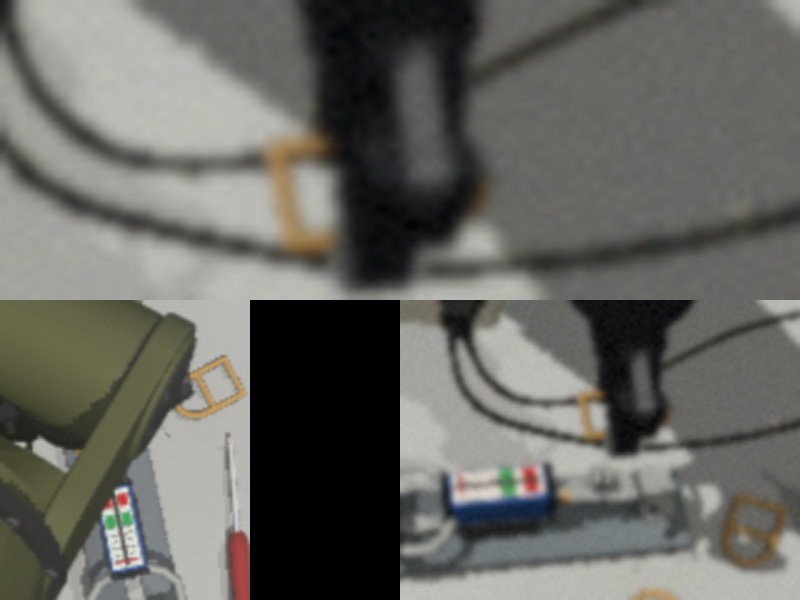

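Run:
```python
from h import *
u=np.array([.981,.1961,0])
for o in([.5666,-.2598],[.5651,-.2603]):
    o=np.r_[o,.054]; print(proj("side",[o-5.5e-3*u,o+2e-3*u]))
g=cv2.cvtColor(cv2.imread("pics/side7.png"),cv2.COLOR_BGR2GRAY); print(g[197:210,290:312])
```

```text
[[298.39634149 202.09670442]
 [301.89136671 201.78150531]]
[[297.67809808 202.23706846]
 [301.17453565 201.92163968]]
[[185 185 185 188 188 184 188 187 186 184 180 171 160 138 129 130 130 133
  145 147 154 164]
 [189 185 185 187 184 186 185 184 181 182 179 172 173 169 169 169 170 171
  174 173 174 180]
 [187 186 185 187 188 188 184 175 172 169 171 166 169 174 180 180 180 183
  181 176 179 179]
 [184 185 186 186 187 181 175 162 157 155 153 153 159 165 170 173 177 180
  179 174 166 166]
 [180 180 180 180 179 176 166 149 150 149 138 143 154 151 152 157 165 171
  166 155 143 144]
 [166 168 165 166 165 158 147 141 145 147 127 133 143 138 135 146 158 164
  156 137 120 128]
 [148 151 155 151 152 144 141 133 141 142 118 118 132 124 120 134 153 160
  153 132 114 119]
 [141 149 159 154 150 143 135 127 126 121 100 107 118 106 102 119 144 158
  160 145 117 116]
 [145 156 159 156 153 143 131 121 109  91  81  85  92  93  94 111 139 157
  156 142 123 111]
 [152 155 159 160 155 150 144 128 103  87  77  82  88  93  98 116 140 155
  159 150 134 111]
 [161 162 163 160 161 157 153 140 118 103  99 104 106 114 123 131 150 160
  161 153 145 114]
 [154 159 157 157 155 156 157 152 137 127 113 116 127 139 146 145 157 160
  153 147 136 106]
 [130 144 144 140 138 136 134 138 132 126 115 109 124 128 134 136 137 136
  127 119 107  87]]
```

The tongues (side columns 298.4/301.9) and the held square end put the fitting about 2 mm too near the gauge. I correct for that and lower it.

Call:
play_rows:
  moves:
    - [[0,0,0],[0.007,0.0014,0],-0.3]
    - [[0,0,0],[0.007,0.0014,-0.05],-0.3]
    - [[0,0,0],[0.007,0.0014,-0.1],-0.3]
    - [[0,0,0],[0.007,0.0014,-0.14],-0.3]
    - [[0,0,0],[0.007,0.0014,-0.17],-0.3]
    - [[0,0,0],[0.007,0.0014,-0.19],-0.3]
    - [[0,0,0],[0.007,0.0014,-0.2],-0.3]
    - [[0,0,0],[0.007,0.0014,-0.205],-0.3]
    - [[0,0,0],[0.007,0.0014,-0.21],-0.3]

```text
time_s: 18.6
eef_pos: [0.5741, -0.2583, 0.0408]
tcp_rot: [-0.099, 0.995, -0.0, 0.0]
force: [-0.2, 0.2, -1.0]
opening: 0.0343
grip_force: 41.2
```

Call:
play_rows:
  moves:
    - [[0,0,0],[0,0,-0.01],-0.3]
    - [[0,0,0],[0,0,-0.02],-0.3]
    - [[0,0,0],[0,0,-0.028],-0.3]
    - [[0,0,0],[0,0,-0.034],-0.3]
    - [[0,0,0],[0,0,-0.034],-0.3]

```text
time_s: 19.1
eef_pos: [0.5738, -0.2582, 0.03]
tcp_rot: [-0.099, 0.995, 0.0, -0.0]
force: [0.2, 0.6, 0.2]
opening: 0.0341
grip_force: 41.2
```

Call:
play_rows:
  moves:
    - [[0,0,0],[0,0,-0.003],-0.3]
    - [[0,0,0],[0,0,-0.005],-0.3]
    - [[0,0,0],[0,0,-0.005],-0.3]
    - [[0,0,0],[0,0,-0.005],0]
    - [[0,0,0],[0,0,-0.005],0.4]
    - [[0,0,0],[0,0,-0.005],0.4]
    - [[0,0,0],[0,0,-0.005],0.4]
    - [[0,0,0],[0,0,0.05],0.4]
    - [[0,0,0],[0,0,0.13],0.4]
    - [[0,0,0],[0,0,0.23],0.4]
    - [[0,0,0],[0,0,0.33],0.4]
    - [[0,0,0],[0,0,0.38],0.4]

```text
time_s: 20.3
eef_pos: [0.5746, -0.2586, 0.1483]
tcp_rot: [-0.099, 0.995, -0.001, 0.002]
force: [0.4, 0.1, 0.1]
opening: 0.0598
grip_force: 0.0
```

Call:
play_rows:
  moves:
    - [[0,0,-0.04],[-0.02,-0.004,0],0.4]
    - [[0,0,-0.08],[-0.08,-0.016,0],0.4]
    - [[0,0,-0.12],[-0.16,-0.03,0],0]
    - [[0,0,-0.16],[-0.25,-0.05,0],-0.36]
    - [[0,0,-0.2],[-0.34,-0.066,0],-0.36]
    - [[0,0,-0.24],[-0.42,-0.082,0],-0.36]
    - [[0,0,-0.28],[-0.47,-0.092,0],-0.36]
    - [[0,0,-0.32],[-0.4817,-0.0948,0],-0.36]
    - [[0,0,-0.36],[-0.4817,-0.0948,0],-0.36]
    - [[0,0,-0.4],[-0.4817,-0.0948,0],-0.36]
    - [[0,0,-0.44],[-0.4817,-0.0948,0],-0.36]
    - [[0,0,-0.48],[-0.4817,-0.0948,0],-0.36]
    - [[0,0,-0.5],[-0.4817,-0.0948,0],-0.36]
    - [[0,0,-0.5],[-0.4817,-0.0948,0],-0.36]

```text
time_s: 21.7
eef_pos: [0.4293, -0.2866, 0.1444]
tcp_rot: [0.634, 0.773, -0.0, -0.0]
force: [0.6, -0.3, -0.1]
opening: 0.0271
grip_force: 0.0
```

Run:
```python
from h import *
from scipy.spatial.transform import Rotation as R
st=read_state();y=R.from_quat(st["tcp_rot"]).as_matrix(); print(st["time_s"],st["eef_pos"],np.degrees(np.arctan2(y[1,1],y[0,1])),st["force"],st["opening"])
t=shot("top","top8")[155:225,210:270]; s=shot("side","side8")[185:230,225:335]
c=np.zeros((600,800,3),np.uint8); c[:270,:660]=cv2.resize(s,(660,270),interpolation=cv2.INTER_CUBIC); c[270:600,:283]=cv2.resize(t,(283,330),interpolation=cv2.INTER_CUBIC); cv2.imwrite("pics/crop8.png",c)
```

```text
21.7 [ 0.42927058 -0.28661003  0.14441258] 11.289044316703656 [ 0.63017864 -0.26331901 -0.06789507] 0.027112648198842102
```

View pics/crop8.png

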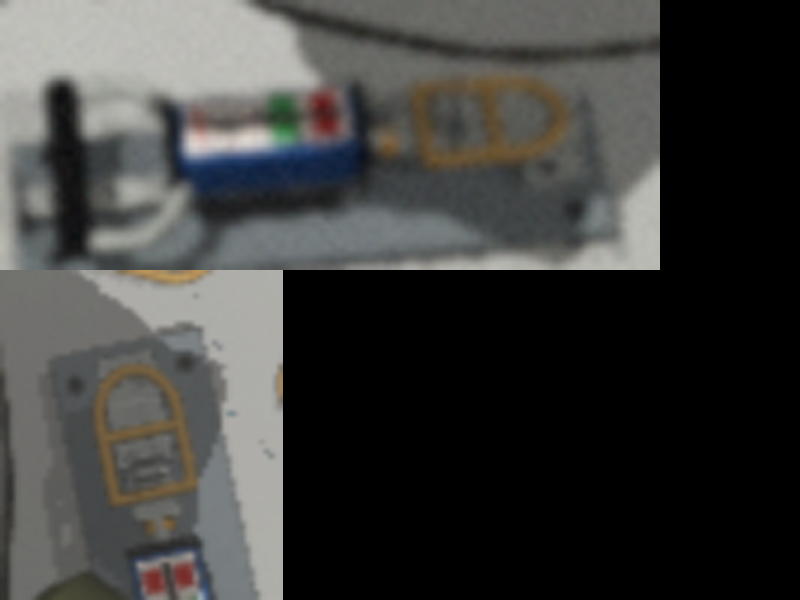

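The square loop lies flat round both tongues (top crop (150,460)), with the D end away from the gauge and the gauge home. I re-grip the handle.

Call:
play_rows:
  moves:
    - [[0,0,0],[0,0,-0.1],-0.36]
    - [[0,0,0],[0,0,-0.2],-0.36]
    - [[0,0,0],[0,0,-0.28],-0.36]
    - [[0,0,0],[0,0,-0.34],-0.36]
    - [[0,0,0],[0,0,-0.38],-0.36]
    - [[0,0,0],[0,0,-0.4],-0.36]
    - [[0,0,0],[0,0,-0.4],-0.36]
    - [[0,0,0],[0,0,-0.4],-0.6]
    - [[0,0,0],[0,0,-0.4],-1]
    - [[0,0,0],[0,0,-0.4],-1]
    - [[0,0,0],[0,0,-0.4],-1]
  squeeze: 60

```text
time_s: 22.9
eef_pos: [0.4298, -0.287, 0.0252]
tcp_rot: [0.634, 0.774, -0.0, 0.001]
force: [-2.0, 1.0, 7.3]
opening: 0.0104
grip_force: 58.6
```

Call:
play_rows:
  moves:
    - [[0,0,0],[-0.02,-0.004,0],-1]
    - [[0,0,0],[-0.045,-0.009,0],-1]
    - [[0,0,0],[-0.07,-0.014,0],-1]
    - [[0,0,0],[-0.09,-0.018,0],-1]
    - [[0,0,0],[-0.1,-0.02,0],-1]
    - [[0,0,0],[-0.1,-0.02,0],-1]

```text
time_s: 23.5
eef_pos: [0.4004, -0.2929, 0.0253]
tcp_rot: [0.634, 0.773, 0.001, 0.002]
force: [9.8, 5.2, 2.7]
opening: 0.0102
grip_force: 58.8
```

```bash
cat > p.py <<'E'
from h import *
import sys
def prof(im):  # mean R-G along scale rows beside the slot, subpixel columns
    r=im[200:204,232:290].astype(int).mean(0); return (r[:,2]-r[:,1]).round().astype(int)
im=shot("side","side"+sys.argv[1]); st=read_state(); print(st["time_s"],st["eef_pos"].round(4),st["force"].round(2),"pull",st["force"][:2]@[.981,.196],st["opening"])
for n,i in(("3",cv2.imread("pics/side3.png")),("4",cv2.imread("pics/side4.png")),("now",im)): print(n,*prof(i))
E
python3 p.py 9
```

```text
23.55 [ 0.4006 -0.2929  0.0253] [9.96 3.83 2.76] pull 10.520033850895974 0.01092057425752865
3 -1 -2 -1 -1 0 0 -1 -1 -1 -1 0 -1 1 0 1 1 1 2 2 2 4 8 7 -4 -14 -23 -26 -21 -9 4 18 32 40 41 32 14 4 -3 -2 -1 0 0 2 0 1 0 1 0 0 0 0 -1 -1 -2 -1 0 0 0
4 0 0 0 -1 -2 0 0 0 0 0 0 0 0 0 0 0 2 2 0 -5 -8 -6 -6 -13 -8 2 13 26 38 40 30 15 4 -1 -2 -1 1 1 1 1 1 0 0 2 0 0 1 -1 0 -1 0 0 -2 -1 -2 -1 -2 0
now -2 -1 1 0 0 -1 -1 -2 0 0 1 0 0 0 0 2 0 2 3 4 7 10 4 -8 -18 -25 -24 -16 -5 8 20 34 42 39 29 14 2 -3 -2 0 0 1 2 0 1 1 1 0 0 0 1 -2 -1 -1 0 0 -1 3
```

Call:
play_rows:
  moves:
    - [[0,0,0],[-0.01,-0.002,0],-1]
    - [[0,0,0],[-0.02,-0.004,0],-1]
    - [[0,0,0],[-0.028,-0.0055,0],-1]
    - [[0,0,0],[-0.032,-0.0064,0],-1]
    - [[0,0,0],[-0.032,-0.0064,0],-1]
    - [[0,0,0],[-0.032,-0.0064,0],-1]
    - [[0,0,0],[-0.032,-0.0064,0],-1]
    - [[0,0,0],[-0.032,-0.0064,0],-1]

```text
time_s: 24.35
eef_pos: [0.3917, -0.2947, 0.0253]
tcp_rot: [0.634, 0.774, 0.001, 0.002]
force: [14.4, 4.9, 1.1]
opening: 0.0107
grip_force: 58.7
```

```bash
python3 p.py 10|tail -3
python3 - <<'E'
from h import *
f=np.mean([read_state()["force"] for _ in range(20)],0); print(f)
im=cv2.imread("pics/side10.png").astype(int)[198:211,244:274]; print((im[:,:,2]-im[:,:,1]))
ps=[]
for r in im.reshape(13,30,3): pass
E
```

```text
3 -1 -2 -1 -1 0 0 -1 -1 -1 -1 0 -1 1 0 1 1 1 2 2 2 4 8 7 -4 -14 -23 -26 -21 -9 4 18 32 40 41 32 14 4 -3 -2 -1 0 0 2 0 1 0 1 0 0 0 0 -1 -1 -2 -1 0 0 0
4 0 0 0 -1 -2 0 0 0 0 0 0 0 0 0 0 0 2 2 0 -5 -8 -6 -6 -13 -8 2 13 26 38 40 30 15 4 -1 -2 -1 1 1 1 1 1 0 0 2 0 0 1 -1 0 -1 0 0 -2 -1 -2 -1 -2 0
now 0 -1 0 -1 0 0 1 -1 0 -1 0 0 0 0 0 2 2 2 0 -4 -3 -4 -10 -11 -2 8 22 34 40 38 25 11 2 -3 -1 1 0 0 0 0 0 1 1 0 0 0 0 0 0 0 0 -1 -1 0 -1 -2 0 3
[15.05469999  5.63147108  1.7070203 ]
[[ -2  -1   0  -1   0   0   1   1   2  -1  -3  -1   0  -2   2  -3  -2  -2
    2   1   0  -1   1  -1  -1   0   2   1   2   0]
 [  1  -1  -1   0   2   1   0   0   1  -2  -2   0   1   1  -1   0  -1   0
   -1  -2  -1  -1   0   1   2   3   0   2  -2   3]
 [  0  -3  -1  -1   0   1   0   0   0  -1   0  -2  -1   1   4   5   5   5
    3   0   0  -2   2   4  -1  -1  -1  -1   0   2]
 [ -1   1  -2   1   0   0  -1  -3   0   0  -7  -7  -2   5  14  25  26  24
   18   9   2  -4  -1   0   1   3   1  -1   2   2]
 [  1   0   0   2   2   2   0  -5  -3  -4 -14 -15  -4  11  34  48  59  56
   37  15   2  -3  -2   0   2  -2   0   0  -2   0]

[... 300 characters left out ...]
 -4  10  19  28  34  33
   26  10  -2  -6  -4  -1  -2  -2  -1   0  -3  -3]
 [  7   5   7   4   7   3   2  -2   2  13  -6 -16 -12   1  19  33  40  46
   37  18   7  -2  -6  -3  -1  -2   0  -5  -5  -5]
 [  5   8   6   8   7   8   2  -4  -7   1 -13 -26 -17   1  24  44  60  68
   49  26  12   0  -1  -3  -2  -4  -4  -1  -3  -5]
 [  3   7   6   7   7   7   1  -8 -15 -10 -22 -33 -19   4  24  39  59  63
   48  29  15   2  -6  -4  -1  -4  -1  -1  -3  -1]
 [  7   8   8   8   9   7   4  -5 -17 -20 -20 -22 -14   1  10  23  33  39
   34  21   6  -6  -6  -3  -2  -3   0   1  -3  -2]
 [  7   5   7   4   3   3   1  -4 -14 -18 -22 -15  -7   0   1   6   9   7
    6   2  -6 -11  -9  -3  -5  -2  -2  -3  -3  -2]]
```

Call:
play_rows:
  moves:
    - [[0,0,0],[-0.001,0,0],-1]
    - [[0,0,0],[-0.001,0,0],-1]
    - [[0,0,0],[-0.001,0,0],-1]
    - [[0,0,0],[-0.001,0,0],-1]
    - [[0,0,0],[-0.001,0,0],-1]
    - [[0,0,0],[-0.001,0,0],-1]
    - [[0,0,0],[-0.001,0,0],-1]
    - [[0,0,0],[-0.001,0,0],-1]
    - [[0,0,0],[-0.001,0,0],-1]
    - [[0,0,0],[-0.001,0,0],-1]

```text
time_s: 25.4
eef_pos: [0.3914, -0.2948, 0.0253]
tcp_rot: [0.634, 0.774, 0.001, 0.002]
force: [15.6, 4.5, 0.2]
opening: 0.0109
grip_force: 58.6
```

```bash
python3 p.py 11|sed -n '1p;4p'; python3 -c "
from bench import order; print(order.finish_job())"
```

```text
25.45 [ 0.3914 -0.2948  0.0253] [14.52  4.25  0.18] pull 15.079933937637433 0.010566498561611834
now 1 0 -2 0 0 0 1 0 0 1 1 0 2 1 0 1 2 1 0 -4 -4 -4 -10 -10 -3 7 22 34 40 36 23 9 0 -2 -1 0 1 2 1 2 1 0 0 -1 1 0 0 0 -2 -1 -1 -1 -2 -2 -1 -1 -1 2
the job is handed in; nothing more can be done
None
```

Both loops were proof-loaded: the D loop was held in the green band for over a second, then the square loop was loaded to about 29 mm, and I handed the job in at about 25 s with the gripper still holding the handle under load.

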